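Make up two carving kits from the bench stock

ROBOT

A 6-joint arm with a two-finger parallel gripper is mounted at the origin on the work surface. World frame = base frame: x ahead of the robot, y to its left, z up, the work surface at z = 0. Lengths are in m, angles in degrees, forces in N, time in s.
With the tool pointing down it reaches from about 0.35 to 0.875 m from the base axis. Payload 4.2 kg.
Tool frame: the origin (TCP) lies midway between the tips of the shut fingers; the grasp point (between the pads) lies 19 mm behind it (r.pinch_z is the distance from the TCP to the grasp point, in m); z points along the fingers, y is the line along which they close (so a half turn about z gives the same grasp; the last joint's range is limited). The gripper opens to 87 mm and grips with 3 to 60 N. Pads are 19 mm wide; open, the fingers measure 117 mm over their backs; the gripper's body (75 mm by 190 mm) begins 51 mm behind the grasp point.
Start: joints at [85.577, 22.042, 0.453, 0, -68.411, -14.817], TCP at [0.206, 0.59, 0.223] pointing down, gripper open.
Joint ranges: [-179.83, 179.83], [-69.29, 118.12], [-61.27, 80.66], [-181.25, 117.63], [-171.15, -9.14], [-177.46, 177.46]. Speed limits (degrees/s): [159.86, 159.86, 180, 180, 180, 180].

INTERFACE

Orientations are given as a 3x3 rotation matrix whose columns are the frame's x, y, z axes.
In Python, from station import r, imaging, models gives the robot as it stands. The module is installed in compiled form; this text tells all that it offers.
- The arm moves only by the tool apply_moves, never from a script. Its argument "moves" is a list of rows, each a list of 2 entries, a list of its own where there are three numbers: the shift along the tool's x, y, z in m, then the turn about the tool's z in degrees. A call has 1 to 5 rows; each row shifts and turns the commanded pose from where the row before left it, along the tool's axes as they then stand; what a row does not reach is not made up. A row lasts 1/12 s, in which the tool goes at most 41.7 mm and 7.16 degrees, less where a joint would pass 70% of its speed; a pose out of reach is approached as far as the arm can. A call is refused whole if a number of a shift passes 0.0417 or a number of a turn 7.16, either way. A call with a gripper value outside its range is refused whole. "hand" is the finger opening in m, from 0 to 0.087, set as the call begins (left out, the last holds). The fingers move at their own pace and stop on an object; the grip force is fixed at half the most. Time passes only in rows, so rows that do not move let the fingers close. It gives the time, the measured TCP pose, the force, the opening and the grip force at its end, in the units of the state.
- r.sense(): the state, without advancing time (a new reading comes with each control period).
- imaging.capture(name): name is "side" or "top"; returns a dict with "frame" (400x640x3 uint8, blue, green, red), "intrinsics" (3x3 intrinsics, pixels), "dist" ([k1, k2, p1, p2, k3] as OpenCV has them; the pictures are not rectified), "eye" and "orientation" of the camera in the world. Camera axes: x right, y down, z forward; pixel columns grow to the right and rows downward; lengths in m; the calibration is good to about 2 mm. A picture is of the moment at which its call begins. There is no depth.
- r.finish_job(): hands the job in; it is judged then, once.
Trained networks look in a picture, given as the dict that the camera call returned (one of the last four; its "shot" number tells which), for a name from the list of things; names that differ only in an ending like _2 or _b are one class to them, and where a whole thing is asked for, a point or a joint stands for the part that bears it (a point fixed in the world has none). Each returns a list of dicts, best first, with "confidence" (0 to 1); they miss things now and then, are a little off and sometimes report something else, mostly with a low value. They report only what shows in the picture. A call takes as long as a camera call. They do not tell look-alikes from the thing itself.
- models.cut_out(picture, target): "region" (400x640 bool, what is visible of it) and "extent" ([left, top, width, height] as shares, 0 to 1, of the picture: columns of its width, rows of its height, round what is visible of it).
- models.place_of(picture, target): "at" ([column, row] as shares, 0 to 1, of the picture: columns of its width, rows of its height: a listed point, or the origin of a listed thing).
The state is a dict: "time_s": time; "joints": joint angles; "joint_velocities": joint speeds; "effort": joint torques, N m; "tcp_pos": TCP position; "ee_rot": TCP orientation; "wrist_force": force on the tool from outside, world axes, zero at the start; "moment": the same for the moment, N m; "gripper_width": opening from 0.0 (shut) to 1.0 (fully open); "gripper_force": force on a finger pad.
Only numpy, scipy, OpenCV 4.12 (cv2) and the standard library are available. Lean on these libraries where they do the work, as an engineer would, in place of code of your own. Each camera call takes 0.05 s, during which the arm holds its last target. There are 200 camera calls.

TASK

Make up the two carving kits in their trays: the green tray gets the yellow-handled gouge, the plaque blank and the sharpening stone; the blue tray gets the red-handled V-tool and the turned knob blank. Lay each tool inside its tray's long trough (blade either way) and put every other piece into a square bay of its own (either bay), all the same side up as now and sitting flat on the tray floor. Leave the black-handled chisel, the tin and the carved bird where they are.

Things in the scene. Friction and masses are not known exactly. Their poses are not given: they have to be found in the camera images.
- tray_green: Kit tray with a green floor and pale wooden fences. 188 (x) x 158 (y) mm outside, fixed. Origin: centre of its underside, z up. Floor 5 mm thick; fences 6 mm thick, tops 15 mm above the bench. Long trough along x, inside 176 x 54 mm, middle at (0, +46) mm. Two square bays side by side, inside 85 (x) x 86 (y) mm, middles at (-45.5, -30) and (+45.5, -30) mm.
- tray_blue: Kit tray with a blue floor and pale wooden fences. 188 (x) x 158 (y) mm outside, fixed. Origin: centre of its underside, z up. Floor 5 mm thick; fences 6 mm thick, tops 15 mm above the bench. Long trough along x, inside 176 x 54 mm, middle at (0, +46) mm. Two square bays side by side, inside 85 (x) x 86 (y) mm, middles at (-45.5, -30) and (+45.5, -30) mm.
- gouge_yellow: Palm carving tool with a yellow handle and steel gouge blade, 124 mm long, lying flat. Origin: mid-length, at underside height; x to the blade's tip, z up. Handle: rounded block 60 long (x), 28 wide (y), 28 mm tall, its middle 32 mm from the origin towards -x. Blade up to 20 mm wide, below 18 mm. About 80 g, mostly in the handle.
- vtool_red: Palm carving tool with a red handle and steel V-shaped blade, 124 mm long, lying flat. Origin: mid-length, at underside height; x to the blade's tip, z up. Handle: rounded block 60 long (x), 28 wide (y), 28 mm tall, its middle 32 mm from the origin towards -x. Blade up to 20 mm wide, below 18 mm. About 80 g, mostly in the handle.
- plaque: Plaque blank: pale wooden block with a small dark rosette marked on its top; 66 mm (x) by 50 mm (y), 26 mm thick, lying flat. Origin at the centre of its underside, z up. About 60 g.
- stone: Sharpening stone: bar 70 mm (x) by 30 mm (y), 24 mm tall, white upper half and grey lower half, lying flat with the white up. Origin at the centre of its underside, z up. About 110 g.
- knob_blank: Turned knob blank: dark red-brown upright cylinder, diameter 44 mm, straight sides up to 42 mm, bevelled above that to a flat top at 50 mm. Origin at the centre of its underside, z up. About 60 g.
- chisel_black: Belongs to no kit. Palm carving tool with a black handle and steel flat blade, 124 mm long, lying flat. Origin: mid-length, at underside height; x to the blade's tip, z up. Handle: rounded block 60 long (x), 28 wide (y), 28 mm tall, its middle 32 mm from the origin towards -x. Blade up to 20 mm wide, below 18 mm. About 80 g, mostly in the handle.
- wax_tin: Bystander: round tin with a brass-coloured lid, diameter 60 mm, 42 mm tall, standing beside the far end of the stock. Origin at the centre of its underside.
- bird: Bystander: small finished carving, a wooden bird on a dark base 56 (x) x 44 (y) mm, 70 mm tall, tail reaching 42 mm from the origin along +x. It stands beside the far end of the stock. Origin at the centre of its underside.
Not all that is in view belongs to the job. Several things look just like the stone: the one meant starts nearest to the robot's base.

How it is judged:
By the outcome, as a careful person would: the job done as asked, in the order asked, and still so for the second after the job is handed in, with the robot touching nothing.
It also fails if it takes over 122 s, if anything falls off the work surface, if the arm or the gripper's body presses on something with over 40 N, if the wrist force passes 120 N, or if a joint passes its speed limit or range.

## Working session

There is one attempt and no reset: what is moved stays moved. The work goes in short steps, Python scripts to look and compute and a tool call to move; the robot and the scene stay as the last step left them, time stands still between calls to the robot, and variables do not carry over. Pictures are saved under pics/ and viewed, at most 14 in all, crops included, and the job is handed in when it is done.

Besides the shell and the picture viewer there is one more tool, called after ">>>" as name([rows], argument=value, ...), one row to a line, values as JSON. apply_moves: Moves the arm, as the interface text tells. Its arguments: {"type":"object","properties":{"moves":{"type":"array"},"hand":{"type":"number"}},"required":["moves"]}

```bash
mkdir -p pics; cat > h.py <<'E'
import numpy as np, cv2
from station import r, imaging, models
def ray(p,uv):
    d=cv2.undistortPoints(np.array([[uv]],float),np.array(p["intrinsics"]),np.array(p["dist"]))[0,0]
    return np.array(p["eye"]),np.array(p["orientation"])@np.array([d[0],d[1],1])
def atz(p,uv,z):
    e,d=ray(p,uv); return e+d*(z-e[2])/d[2]
def tri(p,a,q,b):
    e1,d1=ray(p,a);e2,d2=ray(q,b)
    s=np.linalg.lstsq(np.c_[d1,-d2],e2-e1,rcond=None)[0]
    A=e1+d1*s[0];B=e2+d2*s[1]; return (A+B)/2,np.linalg.norm(A-B)
def proj(p,X):
    R=np.array(p["orientation"]);t=-R.T@np.array(p["eye"])
    return cv2.projectPoints(np.array(X,float).reshape(-1,1,3),cv2.Rodrigues(R.T)[0],t,np.array(p["intrinsics"]),np.array(p["dist"]))[0][:,0]
E
python3 - <<'E'
from h import *
s=r.sense();print(s["time_s"],s["tcp_pos"],np.round(s["ee_rot"],3).tolist(),s["gripper_width"],r.pinch_z)
for n in("top","side"):
    p=imaging.capture(n);cv2.imwrite(f"pics/{n}0.png",p["frame"]);print(n,np.round(p["eye"],3),np.round(p["orientation"],3).tolist(),p["intrinsics"])
    for t in "tray_green tray_blue gouge_yellow vtool_red plaque stone knob_blank chisel_black wax_tin bird".split():
        print(n,t,[(round(d["confidence"],2),np.round(np.array(d["at"])*[640,400],1).tolist()) for d in models.place_of(p,t)][:6])
E
```

```text
0.0 [0.20574599 0.58950724 0.22145687] [[0.944, -0.33, -0.001], [-0.33, -0.944, -0.002], [0.0, 0.002, -1.0]] 0.9969628244859642 0.0187
top [0.385 0.038 1.01 ] [[0.027, -0.987, 0.156], [-0.999, -0.031, -0.022], [0.026, -0.155, -0.988]] [[405.42313607   0.         320.99250147]
 [  0.         405.42313607 205.55905656]
 [  0.           0.           1.        ]]
top tray_green [(0.79, [449.2, 240.2])]
top tray_blue [(0.69, [297.4, 202.4]), (0.66, [214.2, 223.9]), (0.2, [356.5, 203.7])]
top gouge_yellow [(0.64, [355.2, 248.1])]
top vtool_red [(0.72, [447.4, 237.9])]
top plaque [(0.69, [359.3, 203.0])]
top stone [(0.67, [297.0, 247.7]), (0.63, [331.9, 131.6]), (0.56, [184.9, 154.7]), (0.56, [159.1, 285.4])]
top knob_blank [(0.86, [294.3, 161.7])]
top chisel_black [(0.55, [361.2, 160.8])]
top wax_tin [(0.91, [247.6, 140.2]), (0.17, [446.8, 239.3])]
top bird [(0.56, [411.0, 142.0])]
side [ 0.442 -0.69   0.712] [[0.994, -0.07, 0.084], [-0.109, -0.687, 0.718], [0.008, -0.723, -0.69]] [[386.93714316   0.         320.83142553]
 [  0.         386.93714316 197.09040069]
 [  0.           0.           1.        ]]
side tray_green [(0.77, [310.0, 322.2])]
side tray_blue [(0.64, [297.0, 144.6]), (0.54, [294.3, 234.4])]
side gouge_yellow [(0.86, [292.3, 234.6])]
side vtool_red [(0.82, [323.4, 192.7])]
side plaque [(0.55, [342.1, 233.5])]
side stone [(0.65, [405.0, 205.9]), (0.63, [283.1, 197.0]), (0.63, [352.3, 125.1])]
side knob_blank [(0.7, [367.0, 186.0])]
side chisel_black [(0.63, [380.5, 230.3])]
side wax_tin [(0.95, [376.5, 158.5])]
side bird [(0.81, [416.9, 272.2])]
```

View pics/top0.png

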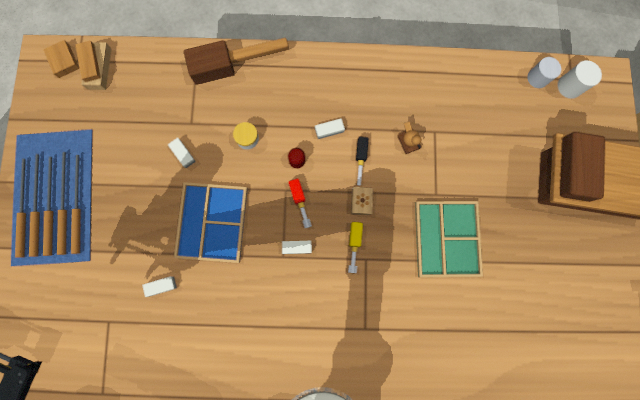

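View pics/side0.png

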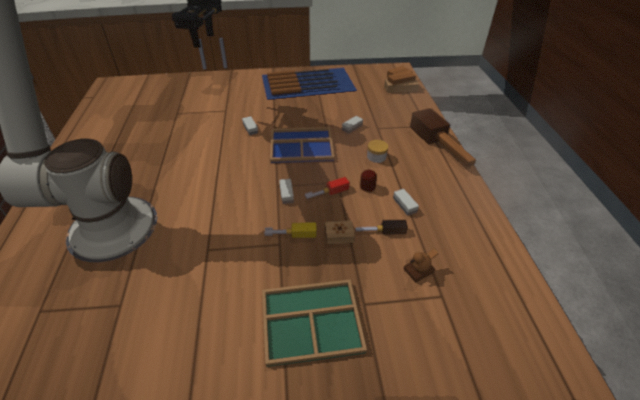

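Top view: the green tray is at (449,238) and the blue one at (212,222), with troughs on their left (+y) side. Gouge is at (355,247), V-tool at (300,203), plaque at (362,200), knob at (297,157) and chisel at (361,160). There are four stone look-alikes, at (297,247), (331,128), (181,152) and (159,287).

```bash
cat >> h.py <<'E'
from scipy.optimize import minimize
def box(x0,x1,y0,y1,z0,z1): return np.array([[x,y,z] for x in(x0,x1) for y in(y0,y1) for z in(z0,z1)])/1e3
a=np.arange(0,2*np.pi,np.pi/12);c,s_=np.cos(a),np.sin(a)
TOOL=[box(-62,-2,-14,14,2,28),box(-2,62,-7,7,4,16)]
M={"tray":[box(-94,94,-79,79,0,15)],"tool":TOOL,"plaque":[box(-33,33,-25,25,0,26)],"stone":[box(-35,35,-15,15,0,24)],
"knob":[np.r_[np.c_[22*c,22*s_,0*c],np.c_[22*c,22*s_,42+0*c],np.c_[16*c,16*s_,50+0*c]]/1e3]}
def fit(model,obs,x0,z=0.,yaw=True):
    # obs: list of (picture, mask); maximise summed IoU
    S=4
    data=[]
    for p,m in obs:
        ys,xs=np.where(m);l,t,rr,b=max(xs.min()-15,0),max(ys.min()-15,0),xs.max()+16,ys.max()+16
        data.append((p,l,t,cv2.resize(m[t:b,l:rr].astype(np.uint8),None,fx=S,fy=S,interpolation=cv2.INTER_NEAREST)))
    def cost(v):
        th=np.radians(v[2]) ; R=np.array([[np.cos(th),-np.sin(th),0],[np.sin(th),np.cos(th),0],[0,0,1]]);tot=0
        for p,l,t,m in data:
            im=np.zeros_like(m)
            for P in model:
                uv=(proj(p,P@R.T+[v[0],v[1],z])-[l-.5,t-.5])*S-.5
                cv2.fillConvexPoly(im,cv2.convexHull(np.round(uv*16).astype(np.int32)),1,shift=4)
            tot-=(im&m).sum()/max((im|m).sum(),1)/len(data)
        return tot
    best=None
    for y0 in ([x0[2]] if len(x0)>2 else np.arange(0,180 if len(model)==1 else 360,20) if yaw else [0]):
        i=np.array([[x0[0],x0[1],y0]]*4)+[[0,0,0],[.01,0,0],[0,.01,0],[0,0,15 if yaw else 0]]
        if not yaw:
            q=minimize(lambda w:cost([*w,0]),i[0,:2],method="Nelder-Mead",options=dict(initial_simplex=i[:3,:2],xatol=1e-4,fatol=1e-5));q.x=np.r_[q.x,0]
        else: q=minimize(cost,i[0],method="Nelder-Mead",options=dict(initial_simplex=i,xatol=1e-4,fatol=1e-5,maxiter=150))
        if best is None or q.fun<best.fun: best=q
    return best.x,-best.fun
E
cat > m1.py <<'E'
from h import *
P=imaging.capture("top");Q=imaging.capture("side")
K=dict(tray_green="tray",tray_blue="tray",gouge_yellow="tool",vtool_red="tool",chisel_black="tool",plaque="plaque",stone="stone",knob_blank="knob")
H=dict(tray=15,tool=14,plaque=26,stone=24,knob=50)
vis=P["frame"].copy()
cen=lambda d:np.array([np.where(d["region"])[1].mean(),np.where(d["region"])[0].mean()])
for t,k in K.items():
    A=[d for d in models.cut_out(P,t) if d["confidence"]>.3];B=[d for d in models.cut_out(Q,t) if d["confidence"]>.3]
    for d in A:
        u=cen(d);g=atz(P,u,H[k]/2e3)
        b=[(np.linalg.norm(proj(Q,g)[0]-cen(e)),e) for e in B];b=[e for n,e in sorted(b,key=lambda w:w[0]) if n<20][:1]
        X1,f1=fit(M[k],[(P,d["region"])],g[:2],yaw=k!="knob")
        out=[t,round(d["confidence"],2),u.round(1).tolist(),"top:",X1.round(4).tolist(),round(f1,3)]
        if b:
            X2,f2=fit(M[k],[(Q,b[0]["region"])],X1,yaw=k!="knob");out+=["side:",X2.round(4).tolist(),round(f2,3)]
            X,n=tri(P,u,Q,cen(b[0]));out+=["tri",X.round(3).tolist(),round(n,4)]
        print(*out,"dist",round(np.hypot(*X1[:2]),3))
E
python3 m1.py
python3 - <<'E'
import cv2
f=cv2.imread('pics/top0.png');g=cv2.resize(f[120:300,140:380],None,fx=3.3,fy=3.3,interpolation=cv2.INTER_CUBIC);cv2.imwrite('pics/crop1.png',g)
E
```

```text
tray_green 0.63 [447.8, 238.7] top: [0.4703, -0.3038, 1.8464] 0.982 side: [0.4698, -0.3052, 1.9721] 0.986 tri [0.469, -0.307, -0.002] 0.0006 dist 0.56
tray_blue 0.75 [210.5, 222.4] top: [0.4934, 0.2884, -2.6516] 0.984 side: [0.4922, 0.286, -2.9975] 0.968 tri [0.493, 0.291, 0.0] 0.0003 dist 0.571
gouge_yellow 0.88 [354.3, 242.3] top: [0.441, -0.0671, 176.2444] 0.843 side: [0.4397, -0.0701, 174.3103] 0.828 tri [0.454, -0.068, 0.01] 0.0005 dist 0.446
vtool_red 0.67 [299.0, 199.5] top: [0.5457, 0.0684, 198.2237] 0.86 side: [0.5458, 0.0659, 197.3487] 0.705 tri [0.559, 0.072, 0.012] 0.0072 dist 0.55
chisel_black 0.55 [360.5, 153.8] top: [0.6598, -0.079, 175.9901] 0.791 side: [0.6598, -0.0813, 174.0614] 0.722 tri [0.681, -0.081, 0.009] 0.0011 dist 0.665
plaque 0.66 [361.0, 200.7] top: [0.5576, -0.0827, 0.8892] 0.959 side: [0.5566, -0.0854, -0.7275] 0.958 tri [0.558, -0.084, 0.01] 0.0008 dist 0.564
stone 0.96 [329.3, 128.2] top: [0.7443, 0.0007, 107.5758] 0.926 side: [0.7432, -0.002, 104.6656] 0.847 tri [0.745, 0.0, 0.009] 0.0009 dist 0.744
stone 0.89 [159.2, 286.0] top: [0.3334, 0.4011, 107.5216] 0.895 side: [0.3346, 0.398, 108.8711] 0.93 tri [0.334, 0.403, 0.008] 0.0009 dist 0.522
stone 0.74 [181.7, 152.9] top: [0.6669, 0.3733, 36.7526] 0.906 side: [0.6662, 0.3711, 40.6645] 0.937 tri [0.666, 0.374, 0.01] 0.0005 dist 0.764
stone 0.67 [295.9, 246.9] top: [0.4374, 0.0743, 91.864] 0.939 side: [0.4354, 0.0696, 93.5011] 0.925 tri [0.437, 0.075, 0.006] 0.0026 dist 0.444
knob_blank 0.63 [296.4, 157.9] top: [0.6595, 0.0815, 0.0] 0.927 side: [0.6595, 0.0815, 0.0] 0.903 tri [0.66, 0.082, 0.022] 0.0004 dist 0.665
```

View pics/crop1.png

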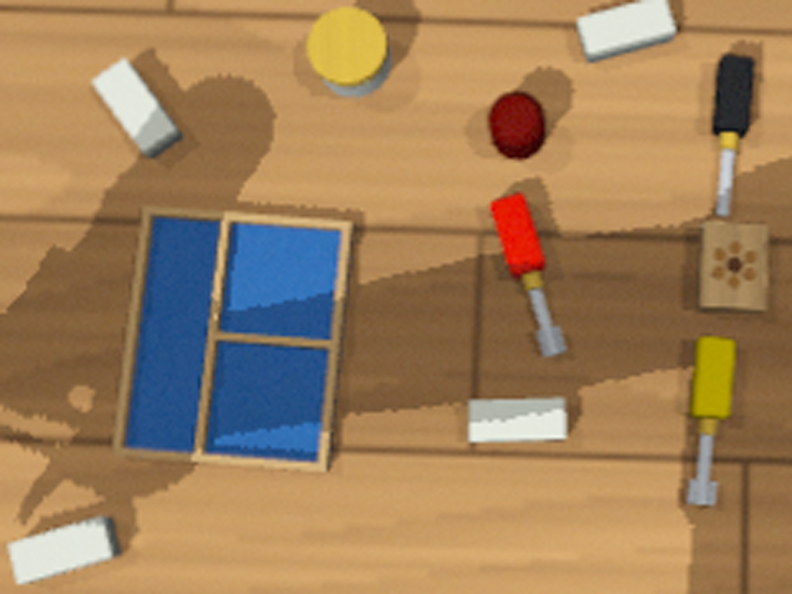

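Candidates for the stone are (297,247) at 0.44 m from the base, (159,286) at 0.52 m, (331,130) at 0.74 m and (182,153) at 0.76 m. The nearest is (297,247). The crop shows it at (517,420), white on top with a grey lower half, so it is the one meant. The chisel's tip is clear of the plaque.

Heights and sizes triangulate sensibly, so I'll start with the gouge.

```bash
cat > plan.py <<'E'
import sys
from h import *
# plan.py x y z yaw : needed turn, then tool-axis shift after the turn
x,y,z,yaw=map(float,sys.argv[1:5]); s=r.sense(); R=np.array(s["ee_rot"]); p=np.array(s["tcp_pos"])
cur=np.degrees(np.arctan2(R[1,0],R[0,0])); turn=-((yaw-cur+180)%360-180)
a=np.radians(yaw); d=np.array([x,y,z])-p
t=np.array([d[0]*np.cos(a)+d[1]*np.sin(a), d[0]*np.sin(a)-d[1]*np.cos(a), -d[2]])
print("t",round(s["time_s"],2),"pos",p.round(4),"yaw",round(cur,1),"j",np.round(s["joints"]),"w",round(s["gripper_width"]*87,1),"F",np.round(s["wrist_force"],1))
n=max(1,int(np.ceil(np.linalg.norm(t)/.0415)));print("turn",round(turn,2),"shift mm",(t*1e3).round(1),"rows",n,"per row",(t*1e3/n).round(2),"xy-only per row",(t*1e3/n).round(2)[:2])
E
python3 - <<'E'
import numpy as np
def T(c,yaw,p):
    a=np.radians(yaw);return (np.array(c)+[p[0]*np.cos(a)-p[1]*np.sin(a),p[0]*np.sin(a)+p[1]*np.cos(a)]).round(4)
G=((.470,-.3045),1.9);B=((.4928,.2872),-2.8)
print("gouge handle",T((.4404,-.0686),175.3,(-.030,0)),"V",T((.5458,.0672),197.8,(-.030,0)))
for n,t in(("G",G),("B",B)):
    print(n,"trough handle spot (blade to -x)",T(*t,(.03,.046)),"near bay",T(*t,(-.0455,-.03)),"far bay",T(*t,(.0455,-.03)))
E
python3 plan.py .470 -.071 .1 -4.7
```

```text
gouge handle [ 0.4703 -0.0711] V [0.5744 0.0764]
G trough handle spot (blade to -x) [ 0.4985 -0.2575] near bay [ 0.4255 -0.336 ] far bay [ 0.5165 -0.333 ]
B trough handle spot (blade to -x) [0.525  0.3317] near bay [0.4459 0.2595] far bay [0.5368 0.255 ]
t 2.0 pos [0.2059 0.5901 0.2226] yaw -19.2 j [ 86.  22.   0.  -0. -68. -15.] w 86.7 F [ 0.5 -0.3 -0. ]
turn -14.54 shift mm [317.3 637.2 122.6] rows 18 per row [17.63 35.4   6.81] xy-only per row [17.63 35.4 ]
```

>>> apply_moves([
  [[0,0,0],-7.15],
  [[0,0,0],-7.15],
  [[0.017,0.034,0.003],0],
  [[0.017,0.034,0.003],0],
  [[0.017,0.034,0.003],0],
], hand=0.087)

```text
time_s: 2.42
tcp_pos: [0.248, 0.4829, 0.213]
ee_rot: [[0.996, -0.085, -0.0], [-0.085, -0.996, -0.001], [0.0, 0.001, -1.0]]
wrist_force: [0.9, -0.9, -0.7]
gripper_width: 0.999
gripper_force: 0.0
```

>>> apply_moves([
  [[0.018,0.036,0.005],0],
  [[0.018,0.036,0.005],0],
  [[0.018,0.036,0.005],0],
  [[0.018,0.036,0.005],0],
  [[0.018,0.036,0.005],0],
])

```text
time_s: 2.83
tcp_pos: [0.3224, 0.2952, 0.1887]
ee_rot: [[0.996, -0.085, 0.001], [-0.085, -0.996, 0.001], [0.001, -0.001, -1.0]]
wrist_force: [-0.1, 0.6, -1.2]
gripper_width: 0.999
gripper_force: 0.0
```

>>> apply_moves([
  [[0.018,0.036,0.005],0],
  [[0.018,0.036,0.005],0],
  [[0.018,0.036,0.005],0],
  [[0.018,0.036,0.005],0],
  [[0.018,0.036,0.005],0],
])

```text
time_s: 3.25
tcp_pos: [0.3967, 0.1082, 0.1639]
ee_rot: [[0.996, -0.085, 0.001], [-0.085, -0.996, 0.001], [0.001, -0.001, -1.0]]
wrist_force: [1.1, 1.1, -0.3]
gripper_width: 0.995
gripper_force: 0.0
```

>>> apply_moves([
  [[0.018,0.036,0.005],0],
  [[0.018,0.036,0.005],0],
  [[0.018,0.036,0.005],0],
  [[0.01,0.02,0.005],0],
  [[0,0,0],0],
])

```text
time_s: 3.67
tcp_pos: [0.4495, -0.0264, 0.1426]
ee_rot: [[0.996, -0.092, -0.002], [-0.092, -0.996, -0.001], [-0.001, 0.001, -1.0]]
wrist_force: [0.3, 0.1, 0.0]
gripper_width: 0.999
gripper_force: 0.0
```

```bash
python3 plan.py .470 -.071 .06 -4.7
```

```text
t 3.67 pos [ 0.4495 -0.0264  0.1426] yaw -5.3 j [ 17.  10. -30.   0. -51.  67.] w 86.9 F [0.3 0.1 0. ]
turn -0.56 shift mm [24.  42.8 82.6] rows 3 per row [ 8.01 14.27 27.55] xy-only per row [ 8.01 14.27]
```

>>> apply_moves([
  [[0.012,0.0215,0.027],-0.5],
  [[0.012,0.0215,0.027],0],
  [[0,0,0.029],0],
  [[0,0,0],0],
])

```text
time_s: 4.0
tcp_pos: [0.4657, -0.069, 0.0561]
ee_rot: [[0.997, -0.081, -0.011], [-0.081, -0.997, -0.001], [-0.011, 0.002, -1.0]]
wrist_force: [-0.7, -0.1, -0.1]
gripper_width: 0.998
gripper_force: 0.0
```

```bash
python3 plan.py .470 -.071 .0115 -4.7; python3 -c "
from h import *
p=imaging.capture('side');f=p['frame'];print(proj(p,[[.47,-.071,.0]]))
cv2.imwrite('pics/g1.png',cv2.resize(f[130:290,200:440],None,fx=3.3,fy=3.3))"
```

```text
t 4.0 pos [ 0.4657 -0.069   0.0561] yaw -4.6 j [ 11.  19. -33.  -0. -39.  74.] w 86.8 F [-0.7 -0.1 -0.1]
turn 0.07 shift mm [ 4.5  1.7 44.6] rows 2 per row [ 2.23  0.83 22.32] xy-only per row [2.23 0.83]
[[302.333105   233.43132806]]
```

View pics/g1.png

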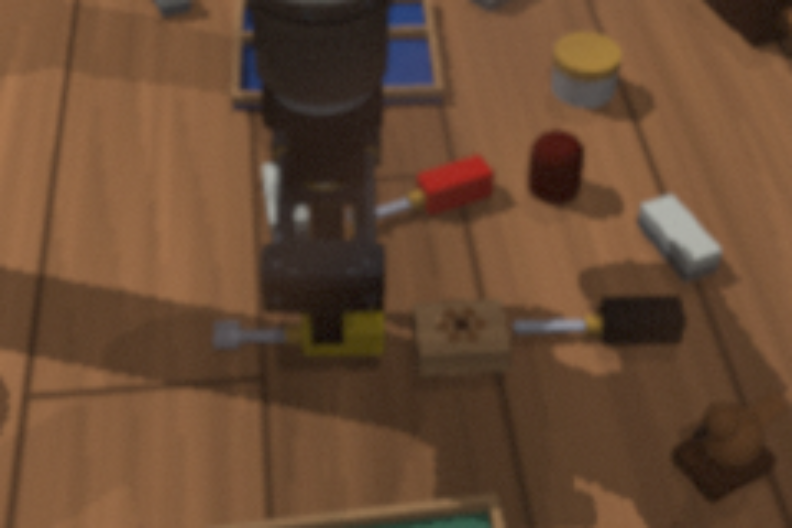

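The front fingertip is over the handle at crop (328,340), with the handle spanning 303–385. It needs about 5 mm more in +x, then down to grasp.

>>> apply_moves([
  [[0.0045,0.0015,0.012],0],
  [[0,0,0.016],0],
  [[0,0,0.016],0],
  [[0,0,0],0],
  [[0,0,0],0],
])

```text
time_s: 4.47
tcp_pos: [0.4745, -0.069, 0.0179]
ee_rot: [[0.997, -0.076, 0.001], [-0.076, -0.997, -0.0], [0.001, -0.0, -1.0]]
wrist_force: [0.4, 0.5, 0.4]
gripper_width: 0.994
gripper_force: 0.0
```

>>> apply_moves([
  [[0,0,0],0],
  [[0,0,0],0],
  [[0,0,0],0],
  [[0,0,0],0],
  [[0,0,0],0],
], hand=0.0)

```text
time_s: 4.88
tcp_pos: [0.474, -0.0697, 0.0171]
ee_rot: [[0.997, -0.077, 0.001], [-0.077, -0.997, 0.0], [0.001, -0.0, -1.0]]
wrist_force: [0.3, 0.4, -0.4]
gripper_width: 0.706
gripper_force: 0.0
```

>>> apply_moves([
  [[0,0,0],0],
  [[0,0,0],0],
  [[0,0,0],0],
])

```text
time_s: 5.13
tcp_pos: [0.4738, -0.0698, 0.0165]
ee_rot: [[0.997, -0.077, -0.0], [-0.077, -0.997, -0.0], [-0.0, 0.0, -1.0]]
wrist_force: [-0.1, -0.0, -0.3]
gripper_width: 0.477
gripper_force: 0.0
```

>>> apply_moves([
  [[0,0,0.005],0],
  [[0,0,0],0],
  [[0,0,0],0],
  [[0,0,0],0],
  [[0,0,0],0],
])

```text
time_s: 5.55
tcp_pos: [0.4736, -0.0698, 0.0114]
ee_rot: [[0.997, -0.077, -0.001], [-0.077, -0.997, -0.0], [-0.0, 0.0, -1.0]]
wrist_force: [0.6, 1.0, -1.1]
gripper_width: 0.322
gripper_force: 30.0
```

>>> apply_moves([
  [[0,0,0],0],
  [[0,0,0],0],
  [[0,0,0],0],
  [[0,0,-0.02],0],
  [[0,0,-0.02],0],
])

```text
time_s: 5.97
tcp_pos: [0.4727, -0.07, 0.051]
ee_rot: [[0.997, -0.078, -0.004], [-0.078, -0.997, -0.001], [-0.004, 0.001, -1.0]]
wrist_force: [0.7, -0.4, -1.2]
gripper_width: 0.314
gripper_force: 30.0
```

>>> apply_moves([
  [[0,0,-0.01],0],
  [[0,0,0],0],
  [[0,0,0],0],
])

```text
time_s: 6.22
tcp_pos: [0.4739, -0.0697, 0.0618]
ee_rot: [[0.997, -0.078, 0.001], [-0.078, -0.997, 0.0], [0.001, -0.001, -1.0]]
wrist_force: [0.1, -0.1, -2.3]
gripper_width: 0.321
gripper_force: 30.0
```

```bash
python3 plan.py .500 -.2575 .075 2; python3 -c "
from h import *
p=imaging.capture('side');f=p['frame']
cv2.imwrite('pics/g2.png',cv2.resize(f[150:270,220:380],None,fx=4,fy=4))"
```

```text
t 6.22 pos [ 0.4739 -0.0697  0.0618] yaw -4.5 j [ 11.  19. -32.  -0. -39.  74.] w 27.9 F [ 0.1 -0.1 -2.3]
turn -6.45 shift mm [ 19.5 188.6 -13.2] rows 5 per row [ 3.91 37.72 -2.64] xy-only per row [ 3.91 37.72]
```

View pics/g2.png

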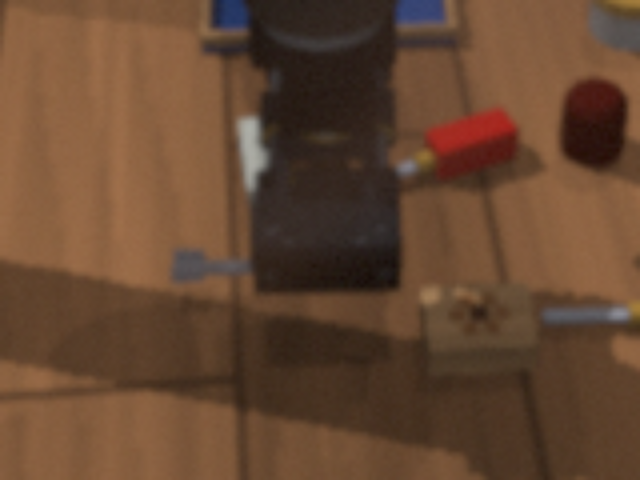

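The gouge is lifted level, with the blade at crop (205,262) and a 28 mm opening. I'll carry it to the green trough.

>>> apply_moves([
  [[0,0,0],-6.45],
  [[0.004,0.038,-0.002],0],
  [[0.004,0.038,0],0],
  [[0.004,0.038,0],0],
  [[0.004,0.038,0],0],
])

```text
time_s: 6.68
tcp_pos: [0.4944, -0.2223, 0.0622]
ee_rot: [[0.999, 0.036, -0.003], [0.036, -0.999, 0.001], [-0.003, -0.001, -1.0]]
wrist_force: [-0.4, 0.9, -0.3]
gripper_width: 0.319
gripper_force: 30.0
```

>>> apply_moves([
  [[0.005,0.036,0],0],
  [[0,0,0],0],
  [[0,0,0],0],
])

```text
time_s: 6.93
tcp_pos: [0.5002, -0.2585, 0.0616]
ee_rot: [[1.0, 0.031, -0.003], [0.031, -1.0, 0.001], [-0.003, -0.001, -1.0]]
wrist_force: [-0.7, 0.6, 0.1]
gripper_width: 0.32
gripper_force: 30.0
```

```bash
python3 plan.py .502 -.2575 .018 2
```

```text
t 6.93 pos [ 0.5002 -0.2585  0.0616] yaw 1.8 j [-11.  26. -20.  -0. -45. 103.] w 27.9 F [-0.7  0.6  0.1]
turn -0.22 shift mm [ 1.8 -0.9 43.6] rows 2 per row [ 0.9  -0.47 21.78] xy-only per row [ 0.9  -0.47]
```

>>> apply_moves([
  [[0.002,-0.001,0.015],0],
  [[0,0,0.015],0],
  [[0,0,0.01],0],
  [[0,0,0.004],0],
  [[0,0,0],0],
])

```text
time_s: 7.35
tcp_pos: [0.5022, -0.2549, 0.0181]
ee_rot: [[0.999, 0.036, -0.004], [0.036, -0.999, 0.001], [-0.004, -0.001, -1.0]]
wrist_force: [-0.8, -0.2, -1.6]
gripper_width: 0.32
gripper_force: 30.0
```

>>> apply_moves([
  [[0,0,0],0],
  [[0,0,0],0],
])

```text
time_s: 7.52
tcp_pos: [0.5039, -0.2557, 0.0202]
ee_rot: [[0.999, 0.036, 0.001], [0.036, -0.999, -0.0], [0.001, 0.0, -1.0]]
wrist_force: [0.5, -0.0, -1.0]
gripper_width: 0.317
gripper_force: 30.0
```

>>> apply_moves([
  [[0,0,0.002],0],
  [[0,0,0],0],
  [[0,0,0],0],
])

```text
time_s: 7.77
tcp_pos: [0.5035, -0.2559, 0.0179]
ee_rot: [[0.999, 0.035, 0.001], [0.035, -0.999, -0.0], [0.001, 0.0, -1.0]]
wrist_force: [0.2, -0.4, -0.6]
gripper_width: 0.318
gripper_force: 30.0
```

>>> apply_moves([
  [[0,0,0.001],0],
  [[0,0,0],0],
  [[0,0,0],0],
])

```text
time_s: 8.02
tcp_pos: [0.5033, -0.2559, 0.0166]
ee_rot: [[0.999, 0.035, 0.0], [0.035, -0.999, -0.0], [-0.0, 0.0, -1.0]]
wrist_force: [0.1, -0.6, -1.2]
gripper_width: 0.319
gripper_force: 30.0
```

>>> apply_moves([
  [[0,0,0],0],
  [[0,0,0],0],
  [[0,0,0],0],
  [[0,0,0],0],
], hand=0.045)

```text
time_s: 8.35
tcp_pos: [0.5035, -0.2559, 0.0167]
ee_rot: [[0.999, 0.035, 0.0], [0.035, -0.999, -0.0], [0.0, 0.0, -1.0]]
wrist_force: [0.5, -0.7, 0.7]
gripper_width: 0.489
gripper_force: 0.0
```

>>> apply_moves([
  [[0,0,-0.03],0],
  [[0,0,-0.03],0],
  [[0,0,-0.02],0],
  [[0,0,0],0],
])

```text
time_s: 8.68
tcp_pos: [0.5066, -0.2569, 0.1016]
ee_rot: [[0.999, 0.036, 0.01], [0.036, -0.999, -0.003], [0.01, 0.003, -1.0]]
wrist_force: [0.3, -1.4, 0.4]
gripper_width: 0.514
gripper_force: 0.0
```

```bash
python3 plan.py .557 -.084 .07 0; python3 - <<'E'
from h import *
P=imaging.capture("side");f=P["frame"]
d=models.cut_out(P,"gouge_yellow")[0];print(d["confidence"],fit(TOOL,[(P,d["region"])],(.4705,-.257,182),z=.005))
cv2.imwrite('pics/g3.png',cv2.resize(f[210:370,220:440],None,fx=3.5,fy=3.5))
E
```

```text
t 8.68 pos [ 0.5066 -0.2569  0.1016] yaw 2.1 j [-11.  23. -17.   0. -49. 103.] w 44.7 F [ 0.3 -1.4  0.4]
turn 2.08 shift mm [  50.4 -172.9   31.6] rows 5 per row [ 10.08 -34.57   6.32] xy-only per row [ 10.08 -34.57]
0.89 (array([  0.47125023,  -0.25677752, 181.52390988]), np.float64(0.6919867644943174))
```

View pics/g3.png

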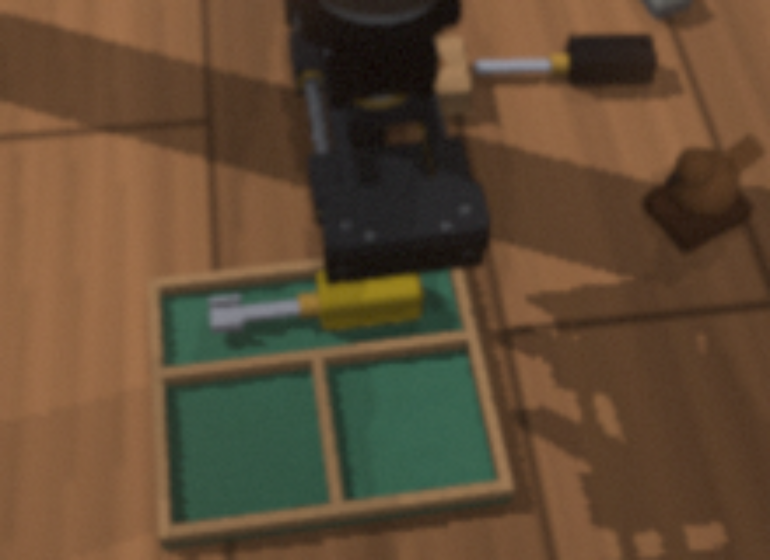

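The gouge lies in the trough from crop (210,310) to (420,300), clear of the fences. The plaque is next.

>>> apply_moves([
  [[0,0,0],2.0],
  [[0.01,-0.035,0],0],
  [[0.01,-0.035,0],0],
  [[0.01,-0.035,0],0],
  [[0.01,-0.035,0.01],0],
], hand=0.087)

```text
time_s: 9.2
tcp_pos: [0.5439, -0.1147, 0.0867]
ee_rot: [[1.0, -0.001, 0.001], [-0.001, -1.0, -0.0], [0.001, 0.0, -1.0]]
wrist_force: [0.4, -0.0, -0.0]
gripper_width: 0.815
gripper_force: 0.0
```

>>> apply_moves([
  [[0.01,-0.033,0.02],0],
  [[0,0,0],0],
  [[0,0,0],0],
  [[0,0,0],0],
])

```text
time_s: 9.53
tcp_pos: [0.5525, -0.0829, 0.0654]
ee_rot: [[1.0, 0.001, -0.003], [0.001, -1.0, -0.0], [-0.003, 0.0, -1.0]]
wrist_force: [-0.1, -0.4, 0.7]
gripper_width: 0.995
gripper_force: 0.0
```

```bash
python3 plan.py .557 -.084 .0115 0
```

```text
t 9.53 pos [ 0.5525 -0.0829  0.0654] yaw 0.0 j [  8.  25. -20.   0. -45.  82.] w 86.5 F [-0.1 -0.4  0.7]
turn 0.04 shift mm [ 4.5  1.1 53.9] rows 2 per row [ 2.24  0.57 26.96] xy-only per row [2.24 0.57]
```

>>> apply_moves([
  [[0.004,0.001,0.02],0],
  [[0,0,0.02],0],
  [[0,0,0.012],0],
  [[0,0,0],0],
  [[0,0,0],0],
])

```text
time_s: 9.95
tcp_pos: [0.5568, -0.0851, 0.0144]
ee_rot: [[1.0, -0.001, -0.001], [-0.001, -1.0, -0.0], [-0.001, 0.0, -1.0]]
wrist_force: [0.6, -0.3, 0.2]
gripper_width: 0.998
gripper_force: 0.0
```

>>> apply_moves([
  [[0,0,0],0],
  [[0,0,0],0],
])

```text
time_s: 10.12
tcp_pos: [0.5581, -0.0843, 0.0158]
ee_rot: [[1.0, -0.0, 0.002], [-0.0, -1.0, 0.0], [0.002, -0.0, -1.0]]
wrist_force: [0.2, 0.5, -0.2]
gripper_width: 1.0
gripper_force: 0.0
```

>>> apply_moves([
  [[0,0,0.004],0],
  [[0,0,0],0],
  [[0,0,0],0],
  [[0,0,0],0],
  [[0,0,0],0],
], hand=0.0)

```text
time_s: 10.53
tcp_pos: [0.5574, -0.0838, 0.0107]
ee_rot: [[1.0, 0.0, 0.0], [0.0, -1.0, -0.0], [0.0, 0.0, -1.0]]
wrist_force: [-0.2, 0.3, 1.3]
gripper_width: 0.709
gripper_force: 0.0
```

>>> apply_moves([
  [[0,0,0],0],
  [[0,0,0],0],
  [[0,0,0],0],
  [[0,0,0],0],
  [[0,0,0],0],
])

```text
time_s: 10.95
tcp_pos: [0.5574, -0.0838, 0.0106]
ee_rot: [[1.0, 0.0, 0.0], [0.0, -1.0, -0.0], [0.0, 0.0, -1.0]]
wrist_force: [-0.3, -0.1, 1.6]
gripper_width: 0.571
gripper_force: 29.8
```

>>> apply_moves([
  [[0,0,-0.02],0],
  [[0,0,-0.03],0],
  [[0,0,-0.02],0],
  [[0,0,0],0],
  [[0,0,0],0],
])

```text
time_s: 11.37
tcp_pos: [0.5579, -0.0837, 0.0816]
ee_rot: [[1.0, -0.0, 0.003], [-0.0, -1.0, 0.001], [0.003, -0.001, -1.0]]
wrist_force: [-0.5, 0.4, -0.4]
gripper_width: 0.575
gripper_force: 29.8
```

```bash
python3 plan.py .5165 -.333 .085 1.9
```

```text
t 11.37 pos [ 0.5579 -0.0837  0.0816] yaw -0.0 j [  8.  24. -19.  -0. -47.  82.] w 50.0 F [-0.5  0.4 -0.4]
turn -1.91 shift mm [-49.6 247.8  -3.4] rows 7 per row [-7.09 35.4  -0.49] xy-only per row [-7.09 35.4 ]
```

>>> apply_moves([
  [[0,0,0],-1.9],
  [[-0.007,0.035,0],0],
  [[-0.007,0.036,0],0],
  [[-0.007,0.036,0],0],
  [[-0.007,0.036,0],0],
])

```text
time_s: 11.78
tcp_pos: [0.5326, -0.2285, 0.0788]
ee_rot: [[0.999, 0.034, -0.003], [0.034, -0.999, 0.001], [-0.003, -0.001, -1.0]]
wrist_force: [1.5, 0.1, -0.4]
gripper_width: 0.575
gripper_force: 29.8
```

>>> apply_moves([
  [[-0.007,0.036,0],0],
  [[-0.007,0.036,0],0],
  [[-0.007,0.033,0],0],
  [[0,0,0],0],
  [[0,0,0],0],
])

```text
time_s: 12.2
tcp_pos: [0.5147, -0.3345, 0.0783]
ee_rot: [[1.0, 0.029, -0.003], [0.029, -1.0, 0.002], [-0.003, -0.002, -1.0]]
wrist_force: [-0.0, 0.1, -1.1]
gripper_width: 0.571
gripper_force: 29.8
```

```bash
python3 plan.py .5165 -.333 .016 1.9
```

```text
t 12.2 pos [ 0.5147 -0.3345  0.0783] yaw 1.7 j [-18.  29. -11.  -0. -50. 110.] w 49.7 F [-0.   0.1 -1.1]
turn -0.22 shift mm [ 1.8 -1.5 62.3] rows 2 per row [ 0.91 -0.74 31.16] xy-only per row [ 0.91 -0.74]
```

>>> apply_moves([
  [[0.001,-0.001,0.02],0],
  [[0,0,0.02],0],
  [[0,0,0.014],0],
  [[0,0,0.004],0],
  [[0,0,0],0],
])

```text
time_s: 12.62
tcp_pos: [0.5165, -0.3307, 0.0205]
ee_rot: [[0.999, 0.035, -0.004], [0.035, -0.999, 0.002], [-0.004, -0.002, -1.0]]
wrist_force: [-0.5, -0.5, 0.4]
gripper_width: 0.572
gripper_force: 29.8
```

>>> apply_moves([
  [[0,0,0],0],
  [[0,0,0],0],
  [[0,0,0],0],
])

```text
time_s: 12.87
tcp_pos: [0.5184, -0.3323, 0.0237]
ee_rot: [[0.999, 0.034, 0.002], [0.034, -0.999, -0.001], [0.002, 0.001, -1.0]]
wrist_force: [-0.9, 0.1, -0.8]
gripper_width: 0.572
gripper_force: 29.8
```

>>> apply_moves([
  [[0,0,0.005],0],
  [[0,0,0],0],
  [[0,0,0],0],
  [[0,0,0.002],0],
  [[0,0,0],0],
])

```text
time_s: 13.28
tcp_pos: [0.5178, -0.3325, 0.0156]
ee_rot: [[0.999, 0.033, 0.001], [0.033, -0.999, -0.0], [0.0, 0.0, -1.0]]
wrist_force: [-0.1, 0.5, 0.9]
gripper_width: 0.572
gripper_force: 29.8
```

>>> apply_moves([
  [[0,0,0],0],
  [[0,0,0],0],
])

```text
time_s: 13.45
tcp_pos: [0.5177, -0.3324, 0.0156]
ee_rot: [[0.999, 0.033, 0.0], [0.033, -0.999, -0.0], [0.0, 0.0, -1.0]]
wrist_force: [0.8, -0.2, -0.9]
gripper_width: 0.568
gripper_force: 29.8
```

>>> apply_moves([
  [[0,0,0],0],
  [[0,0,0],0],
  [[0,0,0],0],
], hand=0.062)

```text
time_s: 13.7
tcp_pos: [0.5175, -0.3323, 0.0156]
ee_rot: [[0.999, 0.033, -0.0], [0.033, -0.999, 0.0], [-0.0, -0.0, -1.0]]
wrist_force: [0.1, 0.2, 0.6]
gripper_width: 0.687
gripper_force: 0.0
```

>>> apply_moves([
  [[0,0,-0.03],0],
  [[0,0,-0.03],0],
  [[0,0,-0.03],0],
  [[0,0,0],7],
  [[0,0,0],7],
])

```text
time_s: 14.12
tcp_pos: [0.519, -0.3328, 0.1084]
ee_rot: [[0.977, -0.215, 0.005], [-0.215, -0.977, -0.002], [0.005, 0.001, -1.0]]
wrist_force: [0.2, -1.0, -0.7]
gripper_width: 0.711
gripper_force: 0.0
```

>>> apply_moves([
  [[0,0,0],7],
  [[0,0,0],7],
  [[0,0,0],7],
  [[0,0,0],7],
  [[0,0,0],7],
])

```text
time_s: 14.53
tcp_pos: [0.5174, -0.3322, 0.1055]
ee_rot: [[0.676, -0.737, -0.0], [-0.737, -0.676, 0.0], [-0.0, 0.0, -1.0]]
wrist_force: [-0.3, 0.2, 1.1]
gripper_width: 0.704
gripper_force: 0.0
```

>>> apply_moves([
  [[0,0,0],7],
  [[0,0,0],7],
  [[0,0,0],7],
  [[0,0,0],7],
  [[0,0,0],7],
])

```text
time_s: 14.95
tcp_pos: [0.5174, -0.3323, 0.1055]
ee_rot: [[0.132, -0.991, -0.0], [-0.991, -0.132, 0.0], [-0.0, 0.0, -1.0]]
wrist_force: [-0.1, 0.5, 0.4]
gripper_width: 0.715
gripper_force: 0.0
```

```bash
python3 plan.py .4368 .072 .07 -87.5
```

```text
t 14.95 pos [ 0.5174 -0.3323  0.1055] yaw -82.4 j [-18.  27. -10.  -0. -53.  25.] w 62.2 F [-0.1  0.5  0.4]
turn 5.06 shift mm [-407.4   62.9   35.5] rows 10 per row [-40.74   6.29   3.55] xy-only per row [-40.74   6.29]
```

>>> apply_moves([
  [[0,0,0],5.0],
  [[-0.04,0.006,0],0],
  [[-0.04,0.006,0],0],
  [[-0.04,0.006,0],0],
  [[-0.04,0.006,0],0],
], hand=0.05)

```text
time_s: 15.37
tcp_pos: [0.4847, -0.1725, 0.1054]
ee_rot: [[0.05, -0.999, -0.0], [-0.999, -0.05, 0.0], [-0.0, 0.0, -1.0]]
wrist_force: [0.1, 0.3, -0.7]
gripper_width: 0.582
gripper_force: 0.0
```

>>> apply_moves([
  [[-0.04,0.006,0],0],
  [[-0.04,0.006,0],0],
  [[-0.04,0.006,0.005],0],
  [[-0.04,0.006,0.01],0],
  [[-0.04,0.006,0.01],0],
])

```text
time_s: 15.78
tcp_pos: [0.445, 0.0263, 0.081]
ee_rot: [[0.051, -0.999, 0.002], [-0.999, -0.051, 0.001], [-0.001, -0.002, -1.0]]
wrist_force: [0.9, 0.7, -0.5]
gripper_width: 0.573
gripper_force: 0.0
```

>>> apply_moves([
  [[-0.04,0.006,0.01],0],
  [[-0.007,0.003,0],0],
  [[0,0,0],0],
  [[0,0,0],0],
])

```text
time_s: 16.12
tcp_pos: [0.434, 0.0712, 0.0707]
ee_rot: [[0.052, -0.999, 0.0], [-0.999, -0.052, -0.0], [0.0, -0.0, -1.0]]
wrist_force: [-0.3, -0.3, 0.3]
gripper_width: 0.577
gripper_force: 0.0
```

```bash
python3 plan.py .4368 .072 .01 -87.5; python3 -c "
from h import *
p=imaging.capture('side');f=p['frame']
cv2.imwrite('pics/s1.png',cv2.resize(f[130:370,230:430],None,fx=2.5,fy=2.5))"
```

```text
t 16.12 pos [0.434  0.0712 0.0707] yaw -87.0 j [ 31.  15. -36.   0. -39. -28.] w 50.2 F [-0.3 -0.3  0.3]
turn 0.5 shift mm [-0.6 -2.9 60.7] rows 2 per row [-0.32 -1.44 30.37] xy-only per row [-0.32 -1.44]
```

View pics/s1.png

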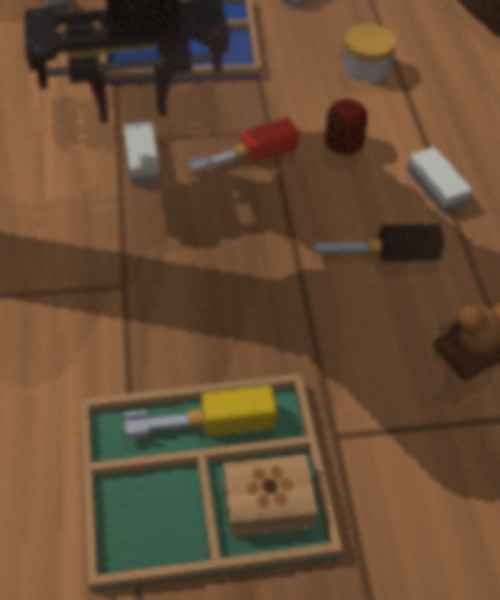

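The plaque sits in the far bay at crop (268,490). The fingers, at crop (102,110) and (162,105), straddle the stone at (140,150).

>>> apply_moves([
  [[0,-0.003,0.02],0.5],
  [[0,0,0.02],0],
  [[0,0,0.014],0],
  [[0,0,0],0],
  [[0,0,0],0],
])

```text
time_s: 16.58
tcp_pos: [0.4371, 0.0697, 0.0164]
ee_rot: [[0.04, -0.999, -0.001], [-0.999, -0.04, -0.001], [0.001, 0.001, -1.0]]
wrist_force: [-0.2, 0.0, 1.3]
gripper_width: 0.572
gripper_force: 0.0
```

>>> apply_moves([
  [[0,0,0],0],
  [[0,0,0],0],
])

```text
time_s: 16.75
tcp_pos: [0.4379, 0.071, 0.0176]
ee_rot: [[0.041, -0.999, 0.002], [-0.999, -0.041, 0.001], [-0.001, -0.002, -1.0]]
wrist_force: [0.1, 0.2, 0.1]
gripper_width: 0.572
gripper_force: 0.0
```

>>> apply_moves([
  [[0,0,0.006],0],
  [[0,0,0],0],
  [[0,0,0.001],0],
  [[0,0,0],0],
])

```text
time_s: 17.08
tcp_pos: [0.4369, 0.0711, 0.0095]
ee_rot: [[0.042, -0.999, -0.0], [-0.999, -0.042, -0.0], [0.0, 0.0, -1.0]]
wrist_force: [0.5, -0.3, 0.1]
gripper_width: 0.573
gripper_force: 0.0
```

>>> apply_moves([
  [[0,0,0],0],
  [[0,0,0],0],
  [[0,0,0],0],
  [[0,0,0],0],
  [[0,0,0],0],
], hand=0.0)

```text
time_s: 17.5
tcp_pos: [0.4372, 0.0712, 0.0096]
ee_rot: [[0.042, -0.999, 0.0], [-0.999, -0.042, 0.0], [-0.0, -0.0, -1.0]]
wrist_force: [-0.6, 0.4, 0.5]
gripper_width: 0.343
gripper_force: 30.0
```

>>> apply_moves([
  [[0,0,-0.02],0],
  [[0,0,-0.03],0],
  [[0,0,-0.02],0],
  [[0,0,0],0],
  [[0,0,0],0],
])

```text
time_s: 17.92
tcp_pos: [0.4372, 0.0713, 0.0802]
ee_rot: [[0.042, -0.999, 0.002], [-0.999, -0.042, 0.001], [-0.001, -0.002, -1.0]]
wrist_force: [-0.3, -0.5, -1.7]
gripper_width: 0.344
gripper_force: 30.0
```

```bash
python3 plan.py .4255 -.336 .08 -88
```

```text
t 17.92 pos [0.4372 0.0713 0.0802] yaw -87.6 j [ 30.  14. -35.  -0. -40. -28.] w 29.9 F [-0.3 -0.5 -1.7]
turn 0.39 shift mm [4.067e+02 2.590e+01 2.000e-01] rows 10 per row [4.067e+01 2.590e+00 2.000e-02] xy-only per row [40.67  2.59]
```

>>> apply_moves([
  [[0.04,0.0025,0],0.4],
  [[0.04,0.0025,0],0],
  [[0.04,0.0025,0],0],
  [[0.04,0.0025,0],0],
  [[0.04,0.0025,0],0],
])

```text
time_s: 18.33
tcp_pos: [0.4301, -0.1308, 0.078]
ee_rot: [[0.036, -0.999, -0.003], [-0.999, -0.036, 0.0], [-0.0, 0.003, -1.0]]
wrist_force: [1.0, 0.3, -1.4]
gripper_width: 0.342
gripper_force: 30.0
```

>>> apply_moves([
  [[0.04,0.0025,0],0],
  [[0.04,0.0025,0],0],
  [[0.04,0.0025,0],0],
  [[0.04,0.0025,0],0],
  [[0.04,0.0025,0],0],
])

```text
time_s: 18.75
tcp_pos: [0.4246, -0.331, 0.0775]
ee_rot: [[0.034, -0.999, -0.004], [-0.999, -0.034, 0.002], [-0.002, 0.003, -1.0]]
wrist_force: [1.3, 1.4, -1.4]
gripper_width: 0.337
gripper_force: 30.0
```

>>> apply_moves([
  [[0.007,0,0],0],
  [[0,0,0],0],
  [[0,0,0],0],
  [[0,0,0],0],
])

```text
time_s: 19.08
tcp_pos: [0.4257, -0.3352, 0.0784]
ee_rot: [[0.036, -0.999, -0.003], [-0.999, -0.036, 0.001], [-0.002, 0.002, -1.0]]
wrist_force: [-0.1, 0.7, -0.8]
gripper_width: 0.339
gripper_force: 30.0
```

```bash
python3 plan.py .4255 -.336 .0155 -88
```

```text
t 19.08 pos [ 0.4257 -0.3352  0.0784] yaw -88.0 j [-21.  23. -22.  -0. -46.  23.] w 29.5 F [-0.1  0.7 -0.8]
turn 0.04 shift mm [ 0.7  0.2 62.9] rows 2 per row [ 0.37  0.09 31.44] xy-only per row [0.37 0.09]
```

>>> apply_moves([
  [[0,0,0.02],0],
  [[0,0,0.02],0],
  [[0,0,0.014],0],
  [[0,0,0.004],0],
  [[0,0,0],0],
])

```text
time_s: 19.5
tcp_pos: [0.4259, -0.3349, 0.0205]
ee_rot: [[0.037, -0.999, -0.003], [-0.999, -0.037, 0.001], [-0.001, 0.003, -1.0]]
wrist_force: [-0.2, -0.8, -0.4]
gripper_width: 0.343
gripper_force: 30.0
```

>>> apply_moves([
  [[0,0,0],0],
  [[0,0,0],0],
  [[0,0,0],0],
])

```text
time_s: 19.75
tcp_pos: [0.4274, -0.3366, 0.0226]
ee_rot: [[0.036, -0.999, 0.002], [-0.999, -0.036, -0.001], [0.001, -0.002, -1.0]]
wrist_force: [0.0, -0.6, -1.1]
gripper_width: 0.34
gripper_force: 30.0
```

>>> apply_moves([
  [[0,-0.001,0.005],0],
  [[0,0,0],0],
  [[0,0,0],0],
  [[0,0,0.002],0],
  [[0,0,0],0],
])

```text
time_s: 20.17
tcp_pos: [0.4279, -0.3367, 0.0147]
ee_rot: [[0.035, -0.999, 0.001], [-0.999, -0.035, -0.0], [0.0, -0.001, -1.0]]
wrist_force: [0.2, 0.4, 0.4]
gripper_width: 0.343
gripper_force: 30.0
```

>>> apply_moves([
  [[0,0,0],0],
  [[0,0,0],0],
])

```text
time_s: 20.33
tcp_pos: [0.4278, -0.3367, 0.0147]
ee_rot: [[0.035, -0.999, 0.001], [-0.999, -0.035, -0.0], [0.0, -0.001, -1.0]]
wrist_force: [-0.3, -0.1, -0.2]
gripper_width: 0.334
gripper_force: 30.0
```

>>> apply_moves([
  [[0,0,0],0],
  [[0,0,0],0],
  [[0,0,0],0],
], hand=0.042)

```text
time_s: 20.58
tcp_pos: [0.4275, -0.3364, 0.0145]
ee_rot: [[0.035, -0.999, -0.0], [-0.999, -0.035, 0.0], [-0.0, 0.0, -1.0]]
wrist_force: [0.6, 0.2, 0.4]
gripper_width: 0.455
gripper_force: 0.0
```

>>> apply_moves([
  [[0,0,-0.03],0],
  [[0,0,-0.03],0],
  [[0,0,-0.03],0],
  [[0,0,0],-7],
  [[0,0,0],-7],
])

```text
time_s: 21.0
tcp_pos: [0.4288, -0.337, 0.107]
ee_rot: [[0.281, -0.96, 0.005], [-0.96, -0.282, -0.002], [0.003, -0.004, -1.0]]
wrist_force: [-0.3, 0.4, -0.4]
gripper_width: 0.482
gripper_force: 0.0
```

>>> apply_moves([
  [[0,0,0],-7],
  [[0,0,0],-7],
  [[0,0,0],-7],
  [[0,0,0],-7],
  [[0,0,0],-7],
])

```text
time_s: 21.42
tcp_pos: [0.4274, -0.3364, 0.1045]
ee_rot: [[0.781, -0.625, -0.0], [-0.625, -0.781, 0.0], [-0.0, 0.0, -1.0]]
wrist_force: [-0.2, 0.5, 0.0]
gripper_width: 0.484
gripper_force: 0.0
```

>>> apply_moves([
  [[0,0,0],-7],
  [[0,0,0],-7],
  [[0,0,0],-7],
  [[0,0,0],-7],
  [[0,0,0],-7],
])

```text
time_s: 21.83
tcp_pos: [0.4273, -0.3364, 0.1045]
ee_rot: [[0.998, -0.064, -0.0], [-0.064, -0.998, 0.0], [-0.0, -0.0, -1.0]]
wrist_force: [0.6, 0.7, 0.7]
gripper_width: 0.484
gripper_force: 0.0
```

>>> apply_moves([
  [[0,0,0],-7],
  [[0,0,0],-7],
  [[0,0,0],-7],
  [[0,0,0],0],
], hand=0.065)

```text
time_s: 22.17
tcp_pos: [0.4274, -0.3364, 0.1045]
ee_rot: [[0.956, 0.294, -0.0], [0.294, -0.956, 0.0], [-0.0, -0.0, -1.0]]
wrist_force: [0.3, 0.7, -0.6]
gripper_width: 0.694
gripper_force: 0.0
```

```bash
python3 plan.py .5744 .0764 .07 17.8
```

```text
t 22.17 pos [ 0.4274 -0.3364  0.1045] yaw 17.1 j [-21.  21. -20.  -0. -49. 128.] w 60.4 F [ 0.3  0.7 -0.6]
turn -0.67 shift mm [ 266.2 -348.    34.5] rows 11 per row [ 24.2  -31.64   3.13] xy-only per row [ 24.2  -31.64]
```

>>> apply_moves([
  [[0.024,-0.0315,0],-0.7],
  [[0.024,-0.0315,0],0],
  [[0.024,-0.0315,0],0],
  [[0.024,-0.0315,0],0],
  [[0.024,-0.0315,0],0],
])

```text
time_s: 22.58
tcp_pos: [0.4946, -0.1484, 0.1047]
ee_rot: [[0.954, 0.3, 0.0], [0.3, -0.954, -0.0], [0.0, 0.0, -1.0]]
wrist_force: [-0.4, -0.3, -0.4]
gripper_width: 0.74
gripper_force: 0.0
```

>>> apply_moves([
  [[0.024,-0.0315,0],0],
  [[0.024,-0.0315,0],0],
  [[0.024,-0.0315,0.005],0],
  [[0.024,-0.0315,0.01],0],
  [[0.024,-0.0315,0.01],0],
])

```text
time_s: 23.0
tcp_pos: [0.5614, 0.0385, 0.0798]
ee_rot: [[0.954, 0.301, 0.001], [0.301, -0.954, 0.0], [0.001, -0.0, -1.0]]
wrist_force: [-0.1, -0.2, -0.3]
gripper_width: 0.747
gripper_force: 0.0
```

>>> apply_moves([
  [[0.026,-0.033,0.01],0],
  [[0,0,0],0],
  [[0,0,0],0],
  [[0,0,0],0],
])

```text
time_s: 23.33
tcp_pos: [0.5746, 0.0745, 0.0696]
ee_rot: [[0.953, 0.303, -0.001], [0.303, -0.953, -0.0], [-0.001, 0.0, -1.0]]
wrist_force: [0.8, 0.5, -0.6]
gripper_width: 0.746
gripper_force: 0.0
```

```bash
python3 plan.py .5744 .0764 .0115 17.8; python3 -c "
from h import *
p=imaging.capture('side');f=p['frame']
cv2.imwrite('pics/v1.png',cv2.resize(f[130:370,230:430],None,fx=2.5,fy=2.5))"
```

```text
t 23.33 pos [0.5746 0.0745 0.0696] yaw 17.6 j [ 23.  26. -17.  -0. -47.  84.] w 64.9 F [ 0.8  0.5 -0.6]
turn -0.17 shift mm [ 0.4 -1.9 58.1] rows 2 per row [ 0.22 -0.95 29.03] xy-only per row [ 0.22 -0.95]
```

View pics/v1.png

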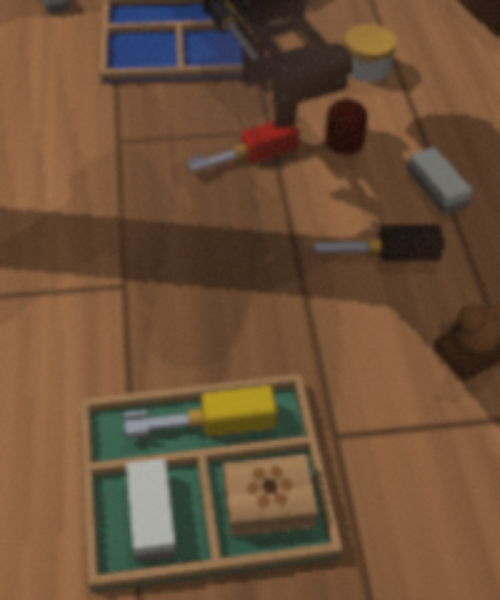

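The green kit is complete: stone at crop (150,505), plaque at (268,490), gouge at (200,415). The gripper is over the red handle at (270,140), so I'll descend and grasp.

>>> apply_moves([
  [[0,-0.002,0.02],0],
  [[0,0,0.02],0],
  [[0,0,0.014],0],
  [[0,0,0],0],
  [[0,0,0],0],
])

```text
time_s: 23.8
tcp_pos: [0.574, 0.0749, 0.016]
ee_rot: [[0.953, 0.302, -0.001], [0.302, -0.953, -0.001], [-0.001, 0.0, -1.0]]
wrist_force: [-0.5, 0.5, 1.1]
gripper_width: 0.75
gripper_force: 0.0
```

>>> apply_moves([
  [[0,0,0],0],
  [[0,0,0],0],
  [[0,0,0],0],
])

```text
time_s: 24.05
tcp_pos: [0.5752, 0.0763, 0.0172]
ee_rot: [[0.953, 0.304, 0.002], [0.304, -0.953, 0.001], [0.002, -0.0, -1.0]]
wrist_force: [0.3, -0.6, 0.4]
gripper_width: 0.749
gripper_force: 0.0
```

>>> apply_moves([
  [[0,0,0.005],0],
  [[0,0,0],0],
  [[0,0,0],0],
  [[0,0,0],0],
  [[0,0,0],0],
], hand=0.0)

```text
time_s: 24.47
tcp_pos: [0.5744, 0.0764, 0.0109]
ee_rot: [[0.953, 0.304, -0.0], [0.304, -0.953, -0.0], [-0.0, 0.0, -1.0]]
wrist_force: [0.4, -0.7, 0.2]
gripper_width: 0.455
gripper_force: 0.0
```

>>> apply_moves([
  [[0,0,0],0],
  [[0,0,0],0],
  [[0,0,0],0],
  [[0,0,0],0],
])

```text
time_s: 24.8
tcp_pos: [0.5745, 0.0764, 0.0109]
ee_rot: [[0.953, 0.304, 0.0], [0.304, -0.953, 0.0], [0.0, -0.0, -1.0]]
wrist_force: [0.6, -0.7, 0.4]
gripper_width: 0.32
gripper_force: 29.8
```

>>> apply_moves([
  [[0,0,-0.02],0],
  [[0,0,-0.03],0],
  [[0,0,-0.02],0],
  [[0,0,0],0],
  [[0,0,0],0],
])

```text
time_s: 25.22
tcp_pos: [0.5749, 0.0766, 0.082]
ee_rot: [[0.953, 0.304, 0.002], [0.304, -0.953, 0.001], [0.003, -0.001, -1.0]]
wrist_force: [0.2, -0.0, -1.9]
gripper_width: 0.32
gripper_force: 29.8
```

```bash
python3 plan.py .526 .3317 .085 -2.8
```

```text
t 25.22 pos [0.5749 0.0766 0.082 ] yaw 17.7 j [ 24.  25. -16.  -0. -48.  84.] w 27.8 F [ 0.2 -0.  -1.9]
turn 20.5 shift mm [ -61.3 -252.4   -3. ] rows 7 per row [ -8.76 -36.06  -0.43] xy-only per row [ -8.76 -36.06]
```

>>> apply_moves([
  [[0,0,0],6.85],
  [[0,0,0],6.85],
  [[0,0,0],6.8],
  [[-0.0088,-0.036,0],0],
  [[-0.0088,-0.036,0],0],
])

```text
time_s: 25.63
tcp_pos: [0.5592, 0.1478, 0.079]
ee_rot: [[0.999, -0.053, -0.004], [-0.053, -0.999, -0.002], [-0.003, 0.002, -1.0]]
wrist_force: [0.7, 0.7, -0.2]
gripper_width: 0.319
gripper_force: 29.8
```

>>> apply_moves([
  [[-0.0088,-0.036,0],0],
  [[-0.0088,-0.036,0],0],
  [[-0.0088,-0.036,0],0],
  [[-0.0088,-0.036,0],0],
  [[-0.0088,-0.036,0],0],
])

```text
time_s: 26.05
tcp_pos: [0.5235, 0.3318, 0.0789]
ee_rot: [[0.999, -0.049, -0.003], [-0.049, -0.999, -0.002], [-0.003, 0.003, -1.0]]
wrist_force: [0.6, -0.8, -0.4]
gripper_width: 0.319
gripper_force: 29.8
```

>>> apply_moves([
  [[0,0,0],0],
  [[0,0,0],0],
  [[0,0,0],0],
])

```text
time_s: 26.3
tcp_pos: [0.5241, 0.3302, 0.0792]
ee_rot: [[0.999, -0.048, -0.003], [-0.048, -0.999, -0.002], [-0.003, 0.003, -1.0]]
wrist_force: [0.3, 0.8, -1.2]
gripper_width: 0.317
gripper_force: 29.8
```

```bash
python3 plan.py .526 .3317 .016 -2.8
```

```text
t 26.3 pos [0.5241 0.3302 0.0792] yaw -2.8 j [ 47.  29. -10.  -0. -51.  40.] w 27.5 F [ 0.3  0.8 -1.2]
turn 0.02 shift mm [ 1.8 -1.6 63.2] rows 2 per row [ 0.92 -0.8  31.6 ] xy-only per row [ 0.92 -0.8 ]
```

>>> apply_moves([
  [[0,-0.0015,0.02],0],
  [[0,0,0.02],0],
  [[0,0,0.014],0],
  [[0,0,0.004],0],
  [[0,0,0],0],
])

```text
time_s: 26.72
tcp_pos: [0.5247, 0.3302, 0.0212]
ee_rot: [[0.999, -0.051, -0.003], [-0.051, -0.999, -0.003], [-0.003, 0.003, -1.0]]
wrist_force: [-0.3, -0.0, -0.5]
gripper_width: 0.315
gripper_force: 29.8
```

>>> apply_moves([
  [[0,0,0],0],
  [[0,0,0],0],
  [[0,0,0],0],
])

```text
time_s: 26.97
tcp_pos: [0.5259, 0.3328, 0.0241]
ee_rot: [[0.999, -0.049, 0.002], [-0.049, -0.999, 0.002], [0.002, -0.002, -1.0]]
wrist_force: [0.2, 0.5, -0.9]
gripper_width: 0.321
gripper_force: 29.8
```

>>> apply_moves([
  [[0,0.001,0.005],0],
  [[0,0,0],0],
  [[0,0,0],0],
  [[0,0,0.002],0],
  [[0,0,0],0],
])

```text
time_s: 27.38
tcp_pos: [0.5253, 0.3317, 0.0159]
ee_rot: [[0.999, -0.048, 0.0], [-0.048, -0.999, 0.0], [0.0, -0.0, -1.0]]
wrist_force: [0.1, 0.2, -0.1]
gripper_width: 0.318
gripper_force: 29.8
```

>>> apply_moves([
  [[0,0,0],0],
  [[0,0,0],0],
])

```text
time_s: 27.55
tcp_pos: [0.5252, 0.3316, 0.0159]
ee_rot: [[0.999, -0.049, 0.0], [-0.049, -0.999, 0.0], [0.0, -0.0, -1.0]]
wrist_force: [0.4, 0.7, -0.2]
gripper_width: 0.323
gripper_force: 29.8
```

>>> apply_moves([
  [[0,0,0],0],
  [[0,0,0],0],
  [[0,0,0],0],
  [[0,0,0],0],
], hand=0.045)

```text
time_s: 27.88
tcp_pos: [0.5252, 0.3315, 0.0159]
ee_rot: [[0.999, -0.049, 0.0], [-0.049, -0.999, 0.0], [0.0, -0.0, -1.0]]
wrist_force: [0.5, -1.1, 0.0]
gripper_width: 0.492
gripper_force: 0.0
```

>>> apply_moves([
  [[0,0,-0.03],0],
  [[0,0,-0.03],0],
  [[0,0,-0.03],0],
  [[0,0,0],0],
])

```text
time_s: 28.22
tcp_pos: [0.5286, 0.3342, 0.113]
ee_rot: [[0.999, -0.047, 0.01], [-0.047, -0.999, 0.008], [0.01, -0.008, -1.0]]
wrist_force: [0.8, 1.8, 1.1]
gripper_width: 0.513
gripper_force: 0.0
```

```bash
python3 plan.py .6595 .0815 .1 -2.8; python3 -c "
from h import *
p=imaging.capture('side');f=p['frame']
for z in (0,.042): print(proj(p,[.6595,.0815,z]))
d=models.cut_out(p,'knob_blank')[0];print(fit(M['knob'],[(p,d['region'])],(.66,.0815),yaw=False))
d=models.cut_out(p,'vtool_red')[0];print(fit(TOOL,[(p,d['region'])],(.494,.333,177),z=.005))
"
```

```text
t 28.22 pos [0.5286 0.3342 0.113 ] yaw -2.7 j [ 47.  27.  -8.   0. -54.  40.] w 44.6 F [0.8 1.8 1.1]
turn 0.1 shift mm [143. 246.  13.] rows 7 per row [20.44 35.14  1.86] xy-only per row [20.44 35.14]
[[366.92338307 186.25990253]]
[[368.32539596 174.6112516 ]]
(array([0.65908308, 0.0787668 , 0.        ]), np.float64(0.942269529135847))
(array([  0.49465697,   0.33008009, 173.70996741]), np.float64(0.6778088904445222))
```

>>> apply_moves([
  [[0.02,0.035,0],0],
  [[0.02,0.035,0],0],
  [[0.02,0.035,0],0],
  [[0.02,0.035,0],0],
  [[0.02,0.035,0],0],
], hand=0.075)

```text
time_s: 28.78
tcp_pos: [0.616, 0.1498, 0.104]
ee_rot: [[0.999, -0.048, -0.003], [-0.048, -0.999, -0.001], [-0.003, 0.002, -1.0]]
wrist_force: [0.2, 0.8, 0.7]
gripper_width: 0.805
gripper_force: 0.0
```

>>> apply_moves([
  [[0.02,0.035,0],0],
  [[0.02,0.035,0],0],
  [[0,0,0],0],
  [[0,0,0],0],
  [[0,0,0],0],
])

```text
time_s: 29.2
tcp_pos: [0.6521, 0.0796, 0.1041]
ee_rot: [[0.999, -0.05, -0.003], [-0.05, -0.999, -0.001], [-0.003, 0.001, -1.0]]
wrist_force: [-0.5, 0.4, 0.3]
gripper_width: 0.863
gripper_force: 0.0
```

```bash
python3 plan.py .6593 .080 .02 -2.8
```

```text
t 29.2 pos [0.6521 0.0796 0.1041] yaw -2.8 j [ 21.  31.  -3.  -0. -56.  66.] w 75.0 F [-0.5  0.4  0.3]
turn -0.05 shift mm [ 7.2 -0.8 84.1] rows 3 per row [ 2.39 -0.26 28.04] xy-only per row [ 2.39 -0.26]
```

>>> apply_moves([
  [[0.006,-0.001,0.02],0],
  [[0,0,0.03],0],
  [[0,0,0.025],0],
  [[0,0,0.007],0],
  [[0,0,0],0],
])

```text
time_s: 29.62
tcp_pos: [0.6567, 0.0815, 0.021]
ee_rot: [[0.999, -0.047, -0.006], [-0.047, -0.999, -0.002], [-0.006, 0.002, -1.0]]
wrist_force: [0.6, 1.1, -0.3]
gripper_width: 0.865
gripper_force: 0.0
```

>>> apply_moves([
  [[0,0,0],0],
  [[0,0,0],0],
  [[0,0,0],0],
])

```text
time_s: 29.87
tcp_pos: [0.6603, 0.0814, 0.026]
ee_rot: [[0.999, -0.048, 0.004], [-0.048, -0.999, 0.001], [0.004, -0.001, -1.0]]
wrist_force: [0.6, -0.9, -0.1]
gripper_width: 0.864
gripper_force: 0.0
```

```bash
python3 plan.py .6593 .080 .016 -2.8
```

```text
t 29.87 pos [0.6603 0.0814 0.026 ] yaw -2.7 j [ 21.  36.  -6.   0. -47.  66.] w 75.1 F [ 0.6 -0.9 -0.1]
turn 0.06 shift mm [-1.   1.5 10. ] rows 1 per row [-0.96  1.49 10.01] xy-only per row [-0.96  1.49]
```

>>> apply_moves([
  [[0,0.001,0.008],0],
  [[0,0,0],0],
  [[0,0,0],0],
  [[0,0,0.001],0],
  [[0,0,0],0],
])

```text
time_s: 30.28
tcp_pos: [0.6591, 0.0796, 0.0148]
ee_rot: [[0.999, -0.049, -0.0], [-0.049, -0.999, -0.0], [-0.0, 0.0, -1.0]]
wrist_force: [-0.0, 0.2, -0.2]
gripper_width: 0.862
gripper_force: 0.0
```

>>> apply_moves([
  [[0,0,0],0],
  [[0,0,0],0],
  [[0,0,0],0],
  [[0,0,0],0],
  [[0,0,0],0],
], hand=0.0)

```text
time_s: 30.7
tcp_pos: [0.6591, 0.0797, 0.0149]
ee_rot: [[0.999, -0.049, 0.0], [-0.049, -0.999, 0.0], [0.0, -0.0, -1.0]]
wrist_force: [1.6, -0.1, 0.4]
gripper_width: 0.567
gripper_force: 0.0
```

>>> apply_moves([
  [[0,0,0],0],
  [[0,0,0],0],
  [[0,0,0],0],
  [[0,0,0],0],
])

```text
time_s: 31.03
tcp_pos: [0.6591, 0.0797, 0.0149]
ee_rot: [[0.999, -0.049, 0.0], [-0.049, -0.999, 0.0], [0.0, -0.0, -1.0]]
wrist_force: [-0.7, 0.5, 0.1]
gripper_width: 0.498
gripper_force: 30.0
```

>>> apply_moves([
  [[0,0,-0.02],0],
  [[0,0,-0.03],0],
  [[0,0,-0.03],0],
  [[0,0,0],0],
  [[0,0,0],0],
])

```text
time_s: 31.45
tcp_pos: [0.6603, 0.0801, 0.0973]
ee_rot: [[0.999, -0.049, 0.005], [-0.049, -0.999, 0.002], [0.004, -0.002, -1.0]]
wrist_force: [-0.1, 0.3, -0.8]
gripper_width: 0.497
gripper_force: 30.0
```

```bash
python3 plan.py .5368 .255 .095 -2.8
```

```text
t 31.45 pos [0.6603 0.0801 0.0973] yaw -2.8 j [ 21.  32.  -3.   0. -55.  66.] w 43.3 F [-0.1  0.3 -0.8]
turn 0.01 shift mm [-131.9 -168.7    2.3] rows 6 per row [-21.98 -28.11   0.39] xy-only per row [-21.98 -28.11]
```

>>> apply_moves([
  [[-0.022,-0.028,0],0],
  [[-0.022,-0.028,0],0],
  [[-0.022,-0.028,0],0],
  [[-0.022,-0.028,0],0],
  [[-0.022,-0.028,0],0],
])

```text
time_s: 31.87
tcp_pos: [0.5539, 0.2252, 0.0932]
ee_rot: [[0.999, -0.05, -0.003], [-0.05, -0.999, -0.002], [-0.003, 0.002, -1.0]]
wrist_force: [-0.5, 0.4, -1.0]
gripper_width: 0.499
gripper_force: 30.0
```

>>> apply_moves([
  [[-0.022,-0.028,0],0],
  [[0,0,0],0],
  [[0,0,0],0],
  [[0,0,0],0],
])

```text
time_s: 32.2
tcp_pos: [0.5348, 0.2536, 0.0938]
ee_rot: [[0.999, -0.048, -0.002], [-0.048, -0.999, -0.001], [-0.002, 0.001, -1.0]]
wrist_force: [-0.2, -0.5, -0.1]
gripper_width: 0.495
gripper_force: 30.0
```

```bash
python3 plan.py .5368 .255 .02 -2.8; python3 -c "
from h import *
p=imaging.capture('side');f=p['frame']
cv2.imwrite('pics/k1.png',cv2.resize(f[70:220,220:420],None,fx=3.5,fy=3.5))"
```

```text
t 32.2 pos [0.5348 0.2536 0.0938] yaw -2.8 j [ 41.  26. -14.  -0. -51.  46.] w 43.1 F [-0.2 -0.5 -0.1]
turn 0.03 shift mm [ 2.  -1.5 73.8] rows 2 per row [ 0.98 -0.77 36.92] xy-only per row [ 0.98 -0.77]
```

View pics/k1.png

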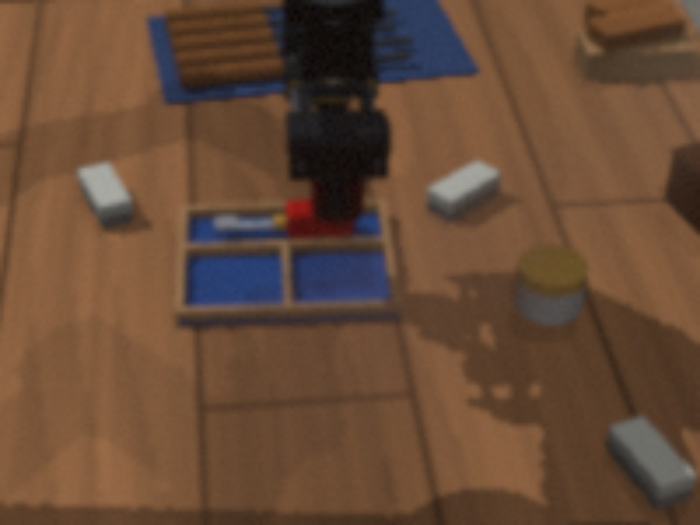

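The V-tool lies in the blue trough from crop (215,222) to (350,215). The knob is held above the far bay at (340,275), so I'll lower it.

>>> apply_moves([
  [[0,0,0.02],0],
  [[0,0,0.02],0],
  [[0,0,0.02],0],
  [[0,0,0.009],0],
  [[0,0,0],0],
])

```text
time_s: 32.67
tcp_pos: [0.5344, 0.2516, 0.0231]
ee_rot: [[0.999, -0.051, -0.005], [-0.051, -0.999, -0.004], [-0.005, 0.004, -1.0]]
wrist_force: [-0.3, -0.5, -1.3]
gripper_width: 0.495
gripper_force: 30.0
```

>>> apply_moves([
  [[0,0,0],0],
  [[0,0,0],0],
  [[0,0,0],0],
])

```text
time_s: 32.92
tcp_pos: [0.5364, 0.2543, 0.0272]
ee_rot: [[0.999, -0.049, 0.002], [-0.049, -0.999, 0.002], [0.002, -0.002, -1.0]]
wrist_force: [-1.1, -0.6, -1.2]
gripper_width: 0.498
gripper_force: 30.0
```

Resting TCP height is 0.0149 + 0.005 = 0.020.

>>> apply_moves([
  [[0,0,0.005],0],
  [[0,0,0],0],
  [[0,0,0],0],
  [[0,0,0.001],0],
  [[0,0,0],0],
])

```text
time_s: 33.33
tcp_pos: [0.5354, 0.254, 0.0199]
ee_rot: [[0.999, -0.049, 0.0], [-0.049, -0.999, 0.0], [0.0, -0.0, -1.0]]
wrist_force: [-0.5, -0.2, -1.0]
gripper_width: 0.495
gripper_force: 30.0
```

>>> apply_moves([
  [[0,0,0],0],
  [[0,0,0],0],
])

```text
time_s: 33.5
tcp_pos: [0.5354, 0.2539, 0.0199]
ee_rot: [[0.999, -0.049, 0.0], [-0.049, -0.999, 0.0], [0.0, -0.0, -1.0]]
wrist_force: [0.5, 0.1, -0.9]
gripper_width: 0.494
gripper_force: 30.0
```

>>> apply_moves([
  [[0,0,0],0],
  [[0,0,0],0],
  [[0,0,0],0],
  [[0,0,0],0],
], hand=0.056)

```text
time_s: 33.83
tcp_pos: [0.5355, 0.254, 0.02]
ee_rot: [[0.999, -0.049, 0.0], [-0.049, -0.999, 0.0], [0.0, -0.0, -1.0]]
wrist_force: [-0.1, 0.5, 0.1]
gripper_width: 0.637
gripper_force: 0.0
```

>>> apply_moves([
  [[0,0,-0.02],0],
  [[0,0,-0.04],0],
  [[0,0,-0.04],0],
  [[0,0,-0.04],0],
  [[0,0,-0.04],0],
])

```text
time_s: 34.25
tcp_pos: [0.5351, 0.2536, 0.2019]
ee_rot: [[0.999, -0.049, -0.0], [-0.049, -0.999, -0.0], [-0.0, 0.0, -1.0]]
wrist_force: [1.3, 0.4, -0.2]
gripper_width: 0.651
gripper_force: 0.0
```

>>> apply_moves([
  [[-0.03,0.028,-0.01],0],
  [[-0.03,0.028,-0.01],0],
  [[-0.02,0.028,0],0],
  [[0,0.028,0],0],
  [[0,0,0],0],
])

```text
time_s: 34.67
tcp_pos: [0.4487, 0.1433, 0.2205]
ee_rot: [[0.999, -0.051, 0.0], [-0.051, -0.999, 0.0], [-0.0, -0.0, -1.0]]
wrist_force: [0.9, -0.4, 1.0]
gripper_width: 0.642
gripper_force: 0.0
```

```bash
python3 m1.py; python3 -c "
from h import *
p=imaging.capture('side');f=p['frame']
cv2.imwrite('pics/f1.png',cv2.resize(f[100:380,220:460],None,fx=2.1,fy=2.1))
p=imaging.capture('top');f=p['frame']
cv2.imwrite('pics/f2.png',cv2.resize(f[110:300,150:500],None,fx=2.25,fy=2.25))"
```

```text
tray_green 0.68 [446.2, 241.2] top: [0.4702, -0.3036, 1.9139] 0.693 side: [0.4698, -0.3052, 1.9881] 0.675 tri [0.463, -0.305, -0.01] 0.0017 dist 0.56
tray_blue 0.51 [229.0, 255.2] top: [0.3263, 0.1757, 181.5554] 0.18 dist 0.371
gouge_yellow 0.57 [430.2, 232.0] top: [0.4713, -0.2574, 182.4097] 0.846 side: [0.4708, -0.2531, 181.535] 0.782 tri [0.484, -0.256, 0.017] 0.0003 dist 0.537
chisel_black 0.63 [361.0, 154.5] top: [0.6605, -0.0808, 175.631] 0.843 side: [0.66, -0.0821, 174.0823] 0.727 tri [0.679, -0.082, 0.011] 0.0026 dist 0.665
plaque 0.87 [460.0, 219.1] top: [0.5186, -0.3333, 181.2685] 0.941 side: [0.5171, -0.33, 178.2097] 0.894 tri [0.517, -0.332, 0.017] 0.0013 dist 0.616
stone 0.73 [181.3, 152.5] top: [0.6675, 0.3739, 220.5361] 0.868 side: [0.6646, 0.3714, 216.6488] 0.93 tri [0.666, 0.375, 0.01] 0.0034 dist 0.765
```

View pics/f1.png

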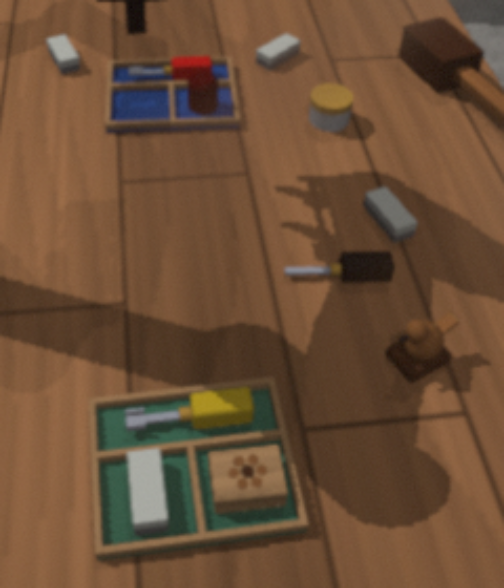

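View pics/f2.png

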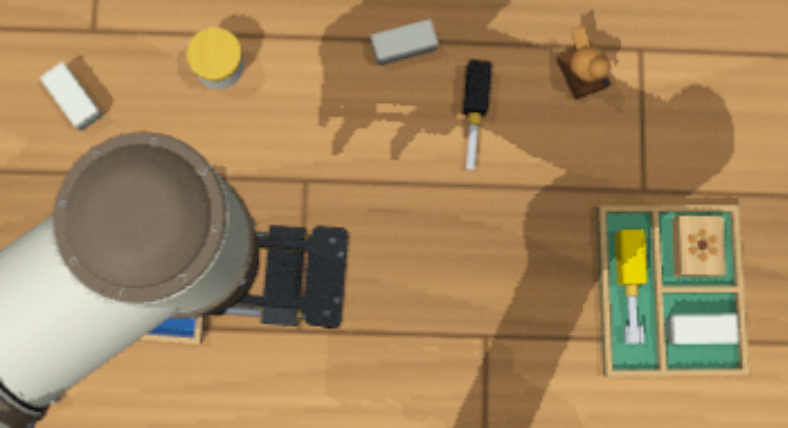

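Side view: all five pieces are in place, and the chisel, tin and bird stand where they were. In the green tray these are the gouge (190,410), stone (148,490) and plaque (248,475). In the blue tray they are the V-tool (170,70) and knob (202,92), upright.

```bash
python3 -c "
from h import *
print(r.finish_job())"
```

```text
the job is handed in; nothing more can be done
None
```

Both kits are made up and the job is handed in: gouge, plaque and stone in the green tray, V-tool and knob in the blue tray. The chisel, tin and bird were left where they stood.

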